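# Load the row of tube carriers

## Task

Push the row of four touching tube carriers along their lane as one train, until they are fully home against the end stop and against each other, without lifting or tipping them. Then press the round load key on the deck's end console fully down and let it come back up. Leave the single carrier in the other lane and everything else where it is.

Things in the scene. Friction and masses are not known exactly. Their poses are not given: they have to be found in the camera images.
- deck: Fixed white two-lane loading deck, 395 x 235 mm. Origin on the table top, z up, x along the lanes towards the end stop, y to the left of that. Lane centre lines at y = +45 and -45 mm, x from -180 to +150; lane floors at z = 20 mm; lane walls 4 mm thick, 47 mm apart inside, top at z = 30. The row of four stands in either lane. A shelf for small things lies at y -155 to -75.
- end_stop (a point): Middle of the end stop face, between the two lanes, 20 mm above the table (lane floor height). The face is flat, square to the lanes and serves both; it is the side of the white end console, which reaches 65 mm further along x, 75 mm to either side and up to 66 mm above the table.
- carrier1: Front (nearest the end stop) of the four carriers in a touching row (pitch 32 mm). Grey block 32 long (x, along the lane) x 44 wide x 30 mm high, with two white-capped vials on it, 58 mm high in all; about 90 g. Origin: centre of its underside, on the lane floor; x points to the end stop.
- carrier2: Second of the four carriers in a touching row (pitch 32 mm). Grey block 32 long (x, along the lane) x 44 wide x 30 mm high, with two white-capped vials on it, 58 mm high in all; about 90 g. Origin: centre of its underside, on the lane floor; x points to the end stop.
- carrier3: Third of the four carriers in a touching row (pitch 32 mm). Grey block 32 long (x, along the lane) x 44 wide x 30 mm high, with two white-capped vials on it, 58 mm high in all; about 90 g. Origin: centre of its underside, on the lane floor; x points to the end stop.
- carrier4: Last (farthest from the end stop) of the four carriers in a touching row (pitch 32 mm). Grey block 32 long (x, along the lane) x 44 wide x 30 mm high, with two white-capped vials on it, 58 mm high in all; about 90 g. Origin: centre of its underside, on the lane floor; x points to the end stop. Its rear face, 16 mm behind its origin, is free: at least 60 mm of empty lane follow.
- single_carrier: The single carrier in the other lane, same grey block 32 x 44 x 30 mm but with one wide amber bottle, 57 mm high in all; leave it. Origin: centre of its underside.
- load_key_top (a point): Centre of the top face of the load key: a round grey push button, 28 mm across, on top of the console. It is pressed straight down.
- load_key (a joint): Travel of the load key in m: 0 up, 0.006 fully down; springs back. Fully down takes about 5 N.
- small_jar: amber jar with cap, 34 mm across, 42 mm high, on the deck's side shelf; leave it. Origin: centre of its underside.
- weigh_cup: small white cup, 40 mm across, 25 mm high, on the deck's side shelf; leave it. Origin: centre of its underside.
- orange_rack: orange rack 130 x 85 x 50 mm with holes, on the table; leave it. Origin: centre of its underside.
- wash_bottle: white bottle 70 mm across, 190 mm high, on the table; leave it. Origin: centre of its underside.
- tip_box: clear divided box 120 x 85 x 50 mm, on the table; leave it. Origin: centre of its underside.
- beaker: clear glass beaker 70 mm across, 85 mm high, on the table; leave it. Origin: centre of its underside.
- foam_block: yellow block 110 x 70 x 50 mm, on the table; leave it. Origin: centre of its underside.
Things that resemble listed ones, but are neither listed nor needed, are in the scene too. What is shaped like the carrier3 but yellow is not meant.

How it is judged:
By the outcome, as a careful person would: the job done as asked, in the order asked, and still so for the second after the job is handed in, with the robot touching nothing.
It also fails if it takes over 38 s, if anything falls off the work surface, if the arm or the gripper's body presses on something with over 40 N, if the wrist force passes 120 N, or if a joint passes its speed limit or range.

## Robot

A 6-joint arm with a two-finger parallel gripper is mounted at the origin on the work surface. World frame = base frame: x ahead of the robot, y to its left, z up, the work surface at z = 0. Lengths are in m, angles in rad, forces in N, time in s.
With the tool pointing down it reaches from about 0.3 to 1 m from the base axis. Payload 5.1 kg.
Tool frame: the origin (TCP) lies midway between the tips of the shut fingers; the grasp point (between the pads) lies 19 mm behind it (grip_point_offset is the z of the grasp point in the tool frame, in m); z points along the fingers, x is the direction in which the jaws open and shut, and the axes are right-handed (so a half turn about z gives the same grasp; the last joint's range is limited). The gripper opens to 95 mm and grips with 3 to 60 N. Pads are 20 mm wide; open, the fingers measure 119 mm over their backs; the gripper's body (75 mm by 180 mm) begins 59 mm behind the grasp point.
Start: joints at [1.103, 0.124, 1.65, -0, 1.367, -0.083], TCP at [0.244, 0.602, 0.194] pointing down, gripper open.
Joint ranges: [-2.61, 2.61], [-1.02, 2.33], [0.03, 2.71], [-1.35, 4.49], [0.32, 2.68], [-2.91, 2.91]. Speed limits (rad/s): [2.57, 2.57, 3.14, 3.14, 3.14, 3.14].

## Interface

Orientations are given as [roll, pitch, yaw] about the fixed x, y, z axes, in that order (R = Rz(yaw) Ry(pitch) Rx(roll)).
In Python, from station import * gives the robot as it stands.
- The arm moves only by the tool apply_moves, never from a script. Its argument "series" is a list of rows, each a list of 2 entries, a list of its own where there are three numbers: the shift along the tool's x, y, z in cm, then the turn, a rotation vector about the tool's x, y, z in degrees. A call has 1 to 8 rows; each row is the pose to reach, as a shift and turn from the pose commanded when the call began, along the tool's axes at that moment; what a row does not reach only later rows make up. A row lasts 1/10 s, in which the tool goes at most 50 mm and 8.59 degrees, less where a joint would pass 70% of its speed; a pose out of reach is approached as far as the arm can. A call with a gripper value outside its range is refused whole. "gripper" is the opening, from 0 (shut) to 1 (fully open), set as the call begins (left out, the last holds). The fingers move at their own pace and stop on an object; "grip_force" is the grip in N (left out, the last holds). Time passes only in rows, so rows that repeat a pose let the fingers close. It gives the time, the measured TCP pose, the force and the opening at its end, in the units of the state.
- get_obs(): the state, without advancing time (a new reading comes with each control period).
- capture(name): name is "side" or "top"; returns (picture, depth): 420x560x3 uint8, blue, green, red; 420x560 float32, m along the optical axis (not along the pixel's ray), 0 where there is no reading.
- camera_info(name): a dict with "fx", "fy", "cx", "cy" (pixels), "k1" (the pictures are not rectified: a ray, as slopes to the right and down, at radius r is drawn at 1 + k1 r^2 times it, then the intrinsics apply), "origin" and "rotation" of the camera in the world. Camera axes: x right, y down, z forward; pixel columns grow to the right and rows downward; lengths in m; the calibration is good to about 2 mm. A picture is of the moment at which its call begins. camera_info takes no time and is no camera call.
- close_job(): hands the job in, once; it reports no verdict.
The state is a dict: "clock": time; "joints": joint angles; "joint_velocities": joint speeds; "tau": joint torques, N m; "ee_pos": TCP position; "eef_rot": TCP orientation; "wrist_force": force on the tool from outside, world axes, zero at the start; "wrist_torque": the same for the moment, N m; "finger_gap": finger opening in m.
Only numpy, scipy, OpenCV 4.12 (cv2) and the standard library are available. Lean on these libraries where they do the work, as an engineer would, in place of code of your own. Each camera call takes 0.05 s, during which the arm holds its last target.

## Working session

There is one attempt and no reset: what is moved stays moved. The work goes in short steps, Python scripts to look and compute and a tool call to move; the robot and the scene stay as the last step left them, time stands still between calls to the robot, and variables do not carry over. Pictures are saved under pics/ and viewed, and the job is handed in when it is done.

Besides the shell and the picture viewer there is one more tool, called by a JSON object that holds its "api" and its "payload", one argument or row to a line. apply_moves: Moves the arm, as the interface text tells. Its arguments: {"type":"object","properties":{"series":{"type":"array"},"gripper":{"type":"number"},"grip_force":{"type":"number"}},"required":["series"]}

```bash
ls; mkdir -p pics; cat > h.py <<'E'
from station import *
import numpy as np, cv2
def grab(tag):
    out={}
    for n in ("side","top"):
        im,d=capture(n); out[n]=(im,d); cv2.imwrite(f"pics/{tag}_{n}.png",im); np.savez(f"{tag}_{n}.npz",im=im,d=d)
    return out
E
python3 - <<'E'
from h import *
grab("a")
for n in ("side","top"): print(n,camera_info(n))
o=get_obs(); print(o)
E
```

```text
pics
side {'fx': 437.5917504771985, 'fy': 437.5917504771985, 'cx': 285.9077227442856, 'cy': 214.13977290864534, 'k1': 0.031971827749662625, 'origin': array([-0.20200337,  0.73758144,  0.87096203]), 'rotation': array([-2.19937574,  0.01909319, -2.3822045 ])}
top {'fx': 425.6514064055634, 'fy': 425.6514064055634, 'cx': 278.55900499372433, 'cy': 216.27603168811066, 'k1': -0.03119219174773389, 'origin': array([ 0.33879612, -0.00231752,  1.38140282]), 'rotation': array([-2.98241629,  0.00692481, -1.58978381])}
{'clock': 0.1, 'joints': array([ 1.10345010e+00,  1.24502563e-01,  1.65153856e+00, -1.99502923e-05,
        1.36752249e+00, -8.25912325e-02]), 'joint_velocities': array([-0.00036456, -0.00256485, -0.00405699, -0.00036437, -0.00313435,
        0.00026356]), 'tau': array([-1.05679790e-04, -4.18882906e+01, -3.61095393e+01,  7.77252065e-02,
        4.61643934e-02, -7.26435633e-05]), 'ee_pos': array([0.24370741, 0.60190138, 0.1923688 ]), 'eef_rot': array([-3.14144952e+00,  1.96585097e-03,  1.18604552e+00]), 'wrist_force': array([ 0.07971164,  0.12961904, -0.15612594]), 'wrist_torque': array([ 0.01224442, -0.01157053, -0.0033611 ]), 'finger_gap': 0.0945974350783645}
```

View pics/a_side.png

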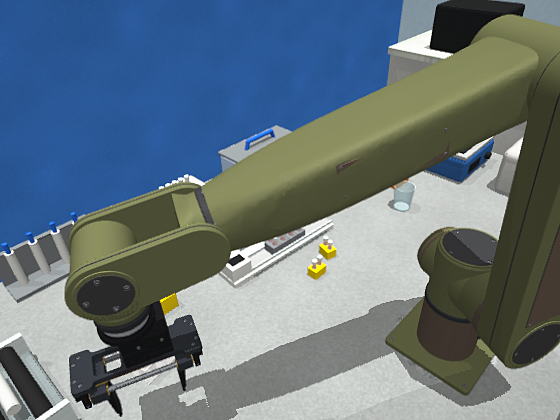

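View pics/a_top.png

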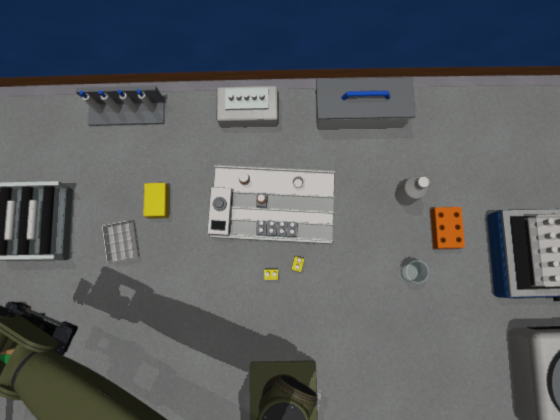

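```bash
python3 - <<'E'
import cv2
a=cv2.imread("pics/a_top.png")[155:290,195:350]; cv2.imwrite("pics/a_topc.png",cv2.resize(a,None,fx=5,fy=4.4,interpolation=cv2.INTER_CUBIC) if 0 else cv2.resize(a,None,fx=4.4,fy=4.4,interpolation=cv2.INTER_CUBIC))
a=cv2.imread("pics/a_side.png")[170:310,200:360]; cv2.imwrite("pics/a_sidec.png",cv2.resize(a,None,fx=4.2,fy=4.2,interpolation=cv2.INTER_CUBIC))
E
```

```text
(no output)
```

View pics/a_topc.png

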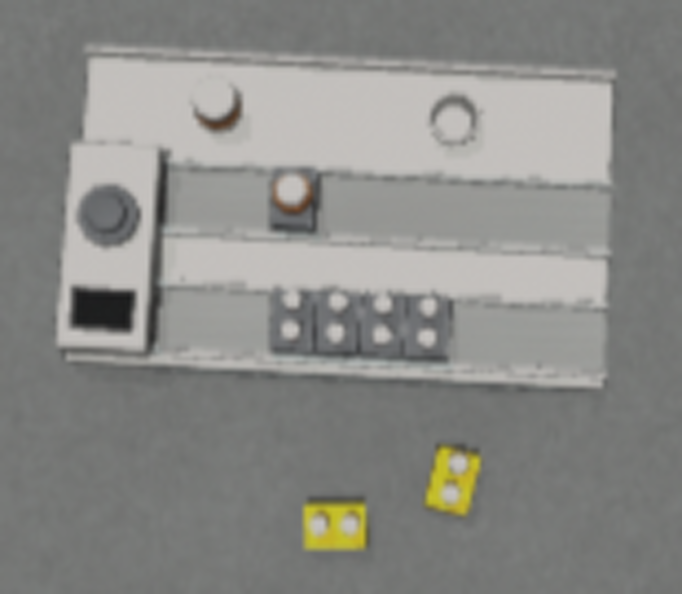

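View pics/a_sidec.png

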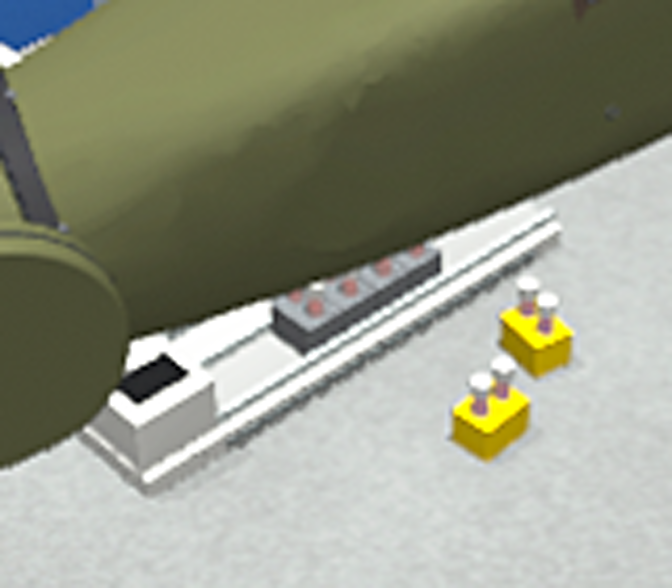

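```bash
cat >> h.py <<'E'
from scipy.spatial.transform import Rotation as Rot
def cam(n):
    c=camera_info(n); return c, Rot.from_euler('xyz',c['rotation']).as_matrix(), np.array(c['origin'])
def slopes(c,uv):
    uv=np.atleast_2d(np.asarray(uv,float)); K=np.array([[c['fx'],0,c['cx']],[0,c['fy'],c['cy']],[0,0,1]])
    return cv2.undistortPoints(uv[:,None],K,np.array([c['k1'],0,0,0,0]))[:,0]
def ray(n,uv,z):
    c,R,o=cam(n); s=slopes(c,uv); d=np.c_[s,np.ones(len(s))]@R.T
    return o+d*((np.asarray(z)-o[2])/d[:,2])[:,None]
def deep(n,uv,depth):
    c,R,o=cam(n); s=slopes(c,uv); return o+(np.c_[s,np.ones(len(s))]*np.asarray(depth)[:,None])@R.T
def proj(n,P):
    c,R,o=cam(n); p=(np.atleast_2d(P)-o)@R; s=p[:,:2]/p[:,2:]; r2=(s**2).sum(1,keepdims=True)
    return s*(1+c['k1']*r2)*[c['fx'],c['fy']]+[c['cx'],c['cy']]
def tri(u1,u2):
    """side px, top px -> point, miss"""
    A=[];
    for n,u in (("side",u1),("top",u2)):
        c,R,o=cam(n); s=slopes(c,u)[0]; d=R@[*s,1]; A.append((o,d/np.linalg.norm(d)))
    (o1,d1),(o2,d2)=A; t=np.linalg.lstsq(np.c_[d1,-d2],o2-o1,rcond=None)[0]
    p,q=o1+t[0]*d1,o2+t[1]*d2; return (p+q)/2,np.linalg.norm(p-q)
E
python3 - <<'E'
from h import *
f=np.load("a_top.npz"); im,d=f['im'],f['d']
np.set_printoptions(precision=4,suppress=True)
print(proj("top",ray("top",[[219,204]],0.066)))
v,u=np.mgrid[155:290,195:350]; uv=np.c_[u.ravel(),v.ravel()]
P=deep("top",uv,d[v,u].ravel()); Z=P[:,2].reshape(v.shape)
for r,c in [(204,219),(204,212),(190,222),(225,217),(180,300),(197,310),(229,320),(212,310),(260,230),(262,282-0)]: print((c,r),P[(r-155)*155+(c-195)], im[r,c])
# dark carriers
g=cv2.cvtColor(im,cv2.COLOR_BGR2GRAY)
E
python3 - <<'E'
from h import *
f=np.load("a_top.npz"); im,d=f['im'],f['d']
g=cv2.cvtColor(im,cv2.COLOR_BGR2GRAY)
print(g[216:245,255:305:2])
print(g[190:245,206:235])
E
```

```text
[[219. 204.]]
(219, 204) [0.5893 0.1868 0.0851] [116 113 111]
(212, 204) [0.5912 0.2098 0.0779] [149 150 152]
(222, 190) [0.6383 0.1805 0.0643] [188 192 194]
(217, 225) [0.5261 0.1954 0.0677] [31 31 29]
(300, 180) [ 0.6767 -0.0697  0.0201] [168 170 174]
(310, 197) [ 0.6198 -0.101   0.0168] [145 148 147]
(320, 229) [ 0.5131 -0.1297  0.0211] [152 155 154]
(310, 212) [ 0.5703 -0.0996  0.0153] [153 156 156]
(230, 260) [ 0.4207  0.1635 -0.0043] [116 118 117]
(282, 262) [ 0.4108 -0.0052  0.0014] [117 118 117]
[[192 192 193 192 193 193 192 193 192 192 192 192 193 193 192 192 192 192
  192 192 192 192 192 193 192]
 [193 192 192 192 192 192 192 192 192 193 193 192 192 193 193 192 193 192
  192 192 193 193 192 192 193]
 [192 192 192 192 192 192 192 191 191 193 192 192 192 193 192 192 192 193
  192 193 192 192 192 192 192]
 [191 182 189 189 186 190 190 182 180 191 192 192 192 192 191 192 192 192
  192 191 193 192 192 192 192]
 [176 148 172 181 160 172 173 148 149 175 182 188 189 187 179 183 190 191
  191 182 191 192 192 192 192]
 [139 126 141 186 116 120 126 117 156 130 149 164 168 176 142 151 
[... 1946 characters left out ...]
 107 101 103 103 111 120 122 134 154 158 160 158 168 170
  169 170 170 172 182 182 181]
 [110 108 110 110 109 108 107  95  99 103 102 101 103 103  99 100 103 105
  111 116 129 137 156 160 164]
 [117 115 116 115 117 116 114 108 109 110 111 110 107 108 105 107 100  98
  109 101 103 103 103 106 102]
 [119 116 119 115 117 117 115 114 114 116 117 117 114 113 113 116 114 113
  114 110 111 108 106 109 108]
 [119 119 120 116 116 117 116 116 116 115 117 116 116 113 113 116 115 115
  114 113 117 113 112 115 115]]
[[118 117 114 ...  98 138 182]
 [118 119 116 ...  93 151 175]
 [117 119 118 ...  66 123 138]
 ...
 [118 119 119 ... 113 111 116]
 [120 120 119 ... 119 115 116]
 [121 121 118 ... 117 115 115]]
```

```bash
python3 - <<'E'
from h import *
np.set_printoptions(precision=4,suppress=True)
f=np.load("a_top.npz"); im,d=f['im'],f['d']
g=cv2.cvtColor(im,cv2.COLOR_BGR2GRAY).astype(float)
# lane shelf/lane edge rows: gradient per column between shelf(192) and lane(150) ; far-lane upper edge rows 190-202
def edge(cols,r0,r1,sign):
    pts=[]
    for c in cols:
        s=g[r0:r1,c]; gr=np.diff(s)*sign; k=np.argmax(gr)
        w=np.clip(gr[max(k-1,0):k+2],0,None); pts.append((c,r0+ (w*np.arange(max(k-1,0),max(k-1,0)+len(w))).sum()/w.sum()+.5))
    return np.array(pts,float)
for nm,cols,r0,r1,s,z in [("farlane upper",range(272,330),188,202,-1,.03),("mid->nearlane",range(300,330),214,230,-1,.03),("front edge",range(235,330),234,248,-1,.0),("mid wall",range(240,330),203,216,1,.03)]:
    p=edge(cols,r0,r1,s); W=ray("top",p,z); vx,vy,x0,y0=cv2.fitLine(W[:,:2].astype(np.float32),cv2.DIST_HUBER,0,.01,.01).ravel()
    if vy<0: vx,vy=-vx,-vy
    print(nm,vx,vy,np.degrees(np.arctan2(vy,vx)),(x0,y0))
E
```

```text
farlane upper 0.074392155 0.99722904 85.733696 (np.float32(0.6257356), np.float32(-0.054279733))
mid->nearlane 0.07974548 0.99681526 85.426056 (np.float32(0.53111094), np.float32(-0.12244425))
front edge 0.071862765 0.9974145 85.87901 (np.float32(0.48217052), np.float32(0.0012283704))
mid wall 0.07300524 0.99733156 85.81338 (np.float32(0.5725849), np.float32(-0.009716344))
```

```bash
cat >> h.py <<'E'
def goto(xyz,yaw_deg):
    o=get_obs(); R0=Rot.from_euler('xyz',o['eef_rot']); R1=Rot.from_euler('xyz',[np.pi,0,np.radians(yaw_deg)])
    s=R0.inv().apply(np.array(xyz)-o['ee_pos'])*100; t=(R0.inv()*R1).as_rotvec(degrees=True)
    print("t=%.2f"%o['clock'],"at",o['ee_pos'].round(4),np.degrees(o['eef_rot']).round(2),"F",o['wrist_force'].round(2),"shift cm",s.round(2),"turn deg",t.round(2))
E
python3 - <<'E'
from h import *
np.set_printoptions(precision=4,suppress=True)
print("rear face top edge",ray("top",[[297.0,222],[297.5,236]],.05), "front edge", ray("top",[[256.5,222],[256.5,234]],.05),"stop face",ray("top",[[231.5,210]],.066))
goto([0.50,-0.18,0.20],-4.2)
E
```

```text
rear face top edge [[ 0.5332 -0.0551  0.05  ]
 [ 0.4887 -0.0555  0.05  ]] front edge [[0.5357 0.0729 0.05  ]
 [0.4976 0.0734 0.05  ]] stop face [[0.573  0.1502 0.066 ]]
t=0.10 at [0.2437 0.6019 0.1924] [-179.99    0.11   67.96] F [ 0.08  0.13 -0.16] shift cm [-62.86  53.1   -0.65] turn deg [ 0.06  0.1  72.16]
```

{"api": "apply_moves", "payload": {
  "series": [
    [[-2, 1.5, -0.5], [0, 0, 2]],
    [[-5, 4, -1], [0, 0, 6]],
    [[-8.5, 7, -1], [0, 0, 10]],
    [[-12, 10, -1], [0, 0, 14]],
    [[-15.5, 13, -1], [0, 0, 18]],
    [[-19, 16, -1], [0, 0, 22]],
    [[-22.5, 19, -1], [0, 0, 26]],
    [[-26, 22, -1], [0, 0, 30]]
  ],
  "gripper": 0,
  "grip_force": 20
}}

```text
clock: 0.9
ee_pos: [0.3502, 0.277, 0.2031]
eef_rot: [3.141, 0.0, 0.66]
wrist_force: [0.7, 0.1, 0.6]
finger_gap: 0.0364
```

```bash
python3 -c "
from h import *
goto([0.50,-0.18,0.20],-4.2)"
```

```text
t=0.90 at [0.3502 0.277  0.2031] [1.7999e+02 2.0000e-02 3.7820e+01] F [0.69 0.09 0.62] shift cm [-16.2   45.29   0.32] turn deg [1.000e-02 1.000e-02 4.202e+01]
```

{"api": "apply_moves", "payload": {
  "series": [
    [[-1.2, 3.3, 0], [0, 0, 4]],
    [[-2.6, 7.3, 0], [0, 0, 8]],
    [[-4, 11.3, 0], [0, 0, 12]],
    [[-5.5, 15.3, 0], [0, 0, 16]],
    [[-7, 19.3, 0], [0, 0, 20]],
    [[-8.4, 23.3, 0], [0, 0, 24]],
    [[-9.8, 27.3, 0], [0, 0, 28]],
    [[-11.2, 31.3, 0], [0, 0, 32]]
  ]
}}

```text
clock: 1.7
ee_pos: [0.4545, -0.0386, 0.2033]
eef_rot: [-3.141, -0.0, 0.101]
wrist_force: [0.2, 0.6, 0.4]
finger_gap: 0.0003
```

```bash
python3 -c "
from h import *
goto([0.50,-0.18,0.20],-4.2)"
```

```text
t=1.70 at [ 0.4545 -0.0386  0.2033] [-179.99   -0.      5.76] F [0.2  0.64 0.38] shift cm [ 3.11 14.53  0.33] turn deg [-0.01 -0.    9.96]
```

{"api": "apply_moves", "payload": {
  "series": [
    [[0.8, 3.6, 0], [0, 0, 3]],
    [[1.6, 7.3, 0], [0, 0, 6]],
    [[2.4, 11, 0], [0, 0, 9]],
    [[3.1, 14.5, 0], [0, 0, 10]],
    [[3.1, 14.5, 0], [0, 0, 10]],
    [[3.1, 14.5, 0], [0, 0, 10]]
  ]
}}

```text
clock: 2.3
ee_pos: [0.5, -0.178, 0.2028]
eef_rot: [-3.141, 0.002, -0.072]
wrist_force: [-0.5, 0.3, -0.8]
finger_gap: 0.0005
```

```bash
python3 -c "
from h import *
grab('b')
goto([0.50,-0.18,0.20],-4.2)
for n in ('side','top'):
    a=cv2.imread(f'pics/b_{n}.png')
    a=a[150:290,190:370] if n=='top' else a[120:320,200:420]
    cv2.imwrite(f'pics/b_{n}c.png',cv2.resize(a,None,fx=3,fy=3,interpolation=cv2.INTER_CUBIC))
"
```

```text
t=2.40 at [ 0.5    -0.1769  0.2032] [-1.7997e+02  4.0000e-02 -4.0000e+00] F [0.44 0.   0.61] shift cm [0.02 0.31 0.31] turn deg [-0.03  0.04  0.2 ]
```

View pics/b_sidec.png

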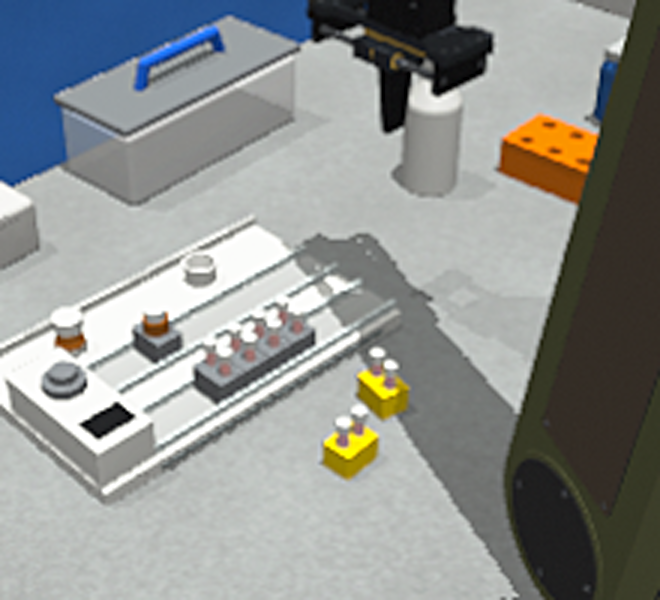

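View pics/b_topc.png

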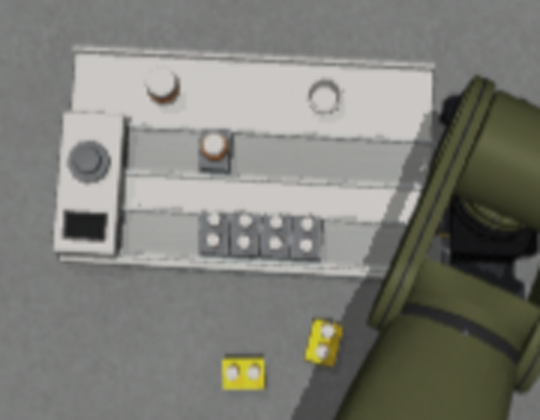

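```bash
python3 -c "
import cv2,numpy as np
s=cv2.imread('pics/b_side.png'); t=cv2.imread('pics/b_top.png')
k=lambda a,f:cv2.resize(a,None,fx=f,fy=f,interpolation=cv2.INTER_CUBIC)
a=k(s[235:285,200:250],8); b=k(t[185:235,205:255],8); cv2.imwrite('pics/b_key.png',np.hstack([a,b]))
a=k(s[210:260,260:310],8); b=k(t[210:260,252:302],8); cv2.imwrite('pics/b_row.png',np.hstack([a,b]))
"
```

```text
(no output)
```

View pics/b_key.png

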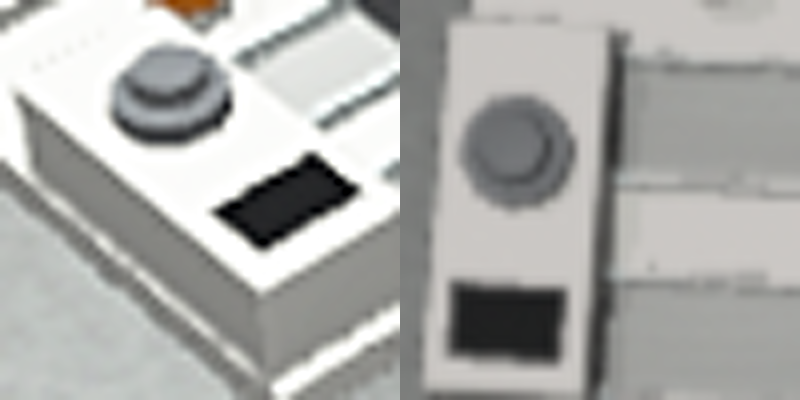

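View pics/b_row.png

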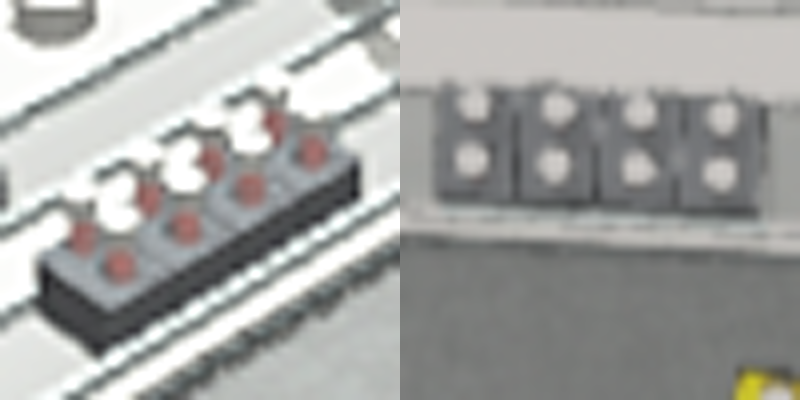

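```bash
cat > m.py <<'E'
from h import *
np.set_printoptions(precision=4,suppress=True)
q=lambda c,o:((c[0]+.5)/8-.5+o[0],(c[1]+.5)/8-.5+o[1])
for nm,a,b in [("key",q((170,69),(200,235)),q((108,148),(205,185)))]:
    print(nm,a,b,tri(a,b))
for nm,a,b in [("rear near",q((359,163),(260,210)),q((357,203),(252,210))),("front near",q((108,303),(260,210)),q((36,193),(252,210))),("front far",q((38,265),(260,210)),q((38,88),(252,210)))]:
    print(nm,a,b,tri(a,b))
# console corners top: stop-face top corners
for nm,a,b in [("console near stop",None,None)][:0]: pass
print("stop edge top",ray("top",[q((192,388),(205,185)),q((210,30),(205,185))],.066))
E
python3 m.py
```

```text
key (220.8125, 243.1875) (218.0625, 203.0625) (array([0.5915, 0.189 , 0.0878]), np.float64(0.0010066584124853663))
rear near (304.4375, 229.9375) (296.1875, 234.9375) (array([ 0.492 , -0.0519,  0.047 ]), np.float64(0.0010961190944216615))
front near (273.0625, 247.4375) (256.0625, 233.6875) (array([0.4987, 0.075 , 0.0531]), np.float64(0.0012699869051703886))
front far (264.3125, 242.6875) (256.3125, 220.5625) (array([0.5399, 0.0729, 0.0469]), np.float64(0.0023270793831773363))
stop edge top [[0.5003 0.1595 0.066 ]
 [0.6428 0.1523 0.066 ]]
```

```bash
python3 -c "
from h import *
goto([0.508,-0.10,0.10],-4.2)
goto([0.508,-0.10,0.028],-4.2)"
```

```text
t=2.40 at [ 0.5    -0.1769  0.2032] [-1.7997e+02  4.0000e-02 -4.0000e+00] F [0.44 0.   0.61] shift cm [ 0.27 -7.72 10.32] turn deg [-0.03  0.04  0.2 ]
t=2.40 at [ 0.5    -0.1769  0.2032] [-1.7997e+02  4.0000e-02 -4.0000e+00] F [0.44 0.   0.61] shift cm [ 0.28 -7.72 17.52] turn deg [-0.03  0.04  0.2 ]
```

{"api": "apply_moves", "payload": {
  "series": [
    [[0.1, -2, 2], [0, 0, 0.1]],
    [[0.2, -5, 5], [0, 0, 0.2]],
    [[0.3, -7.7, 8], [0, 0, 0.2]],
    [[0.3, -7.7, 11], [0, 0, 0.2]],
    [[0.3, -7.7, 13], [0, 0, 0.2]],
    [[0.3, -7.7, 15], [0, 0, 0.2]],
    [[0.3, -7.7, 16.2], [0, 0, 0.2]],
    [[0.3, -7.7, 16.2], [0, 0, 0.2]]
  ]
}}

```text
clock: 3.2
ee_pos: [0.5071, -0.0999, 0.0398]
eef_rot: [-3.141, 0.004, -0.073]
wrist_force: [0.5, -0.2, -0.2]
finger_gap: 0.0003
```

```bash
python3 -c "
from h import *
im,d=capture('side'); cv2.imwrite('pics/c_side.png',im); cv2.imwrite('pics/c_sidec.png',cv2.resize(im[200:290,240:360],None,fx=6,fy=6,interpolation=cv2.INTER_CUBIC))
goto([0.508,-0.10,0.028],-4.2)"
```

```text
t=3.25 at [ 0.5082 -0.1004  0.0412] [-1.7998e+02  7.0000e-02 -4.1900e+00] F [-0.55  0.34 -0.07] shift cm [-0.03 -0.04  1.32] turn deg [-0.02  0.07  0.01]
```

View pics/c_sidec.png

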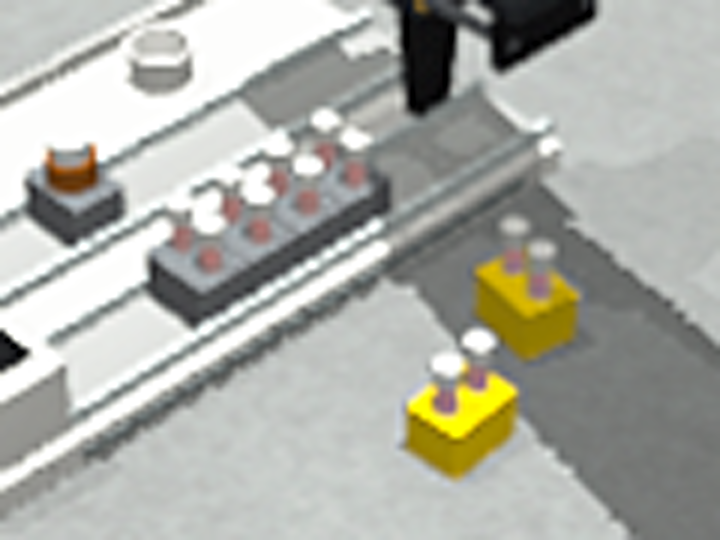

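{"api": "apply_moves", "payload": {
  "series": [
    [[0, 0, 0.6], [0, 0, 0]],
    [[0, -0.5, 1.2], [0, 0, 0]],
    [[0, -1.3, 1.2], [0, 0, 0]],
    [[0, -2, 1.2], [0, 0, 0]],
    [[0, -2.4, 1.2], [0, 0, 0]],
    [[0, -2.8, 1.2], [0, 0, 0]],
    [[0, -3.1, 1.2], [0, 0, 0]],
    [[0, -3.4, 1.2], [0, 0, 0]]
  ]
}}

```text
clock: 4.05
ee_pos: [0.5115, -0.0671, 0.0297]
eef_rot: [3.142, -0.0, -0.074]
wrist_force: [-0.1, -0.1, 0.2]
finger_gap: 0.0005
```

```bash
python3 -c "
from h import *
goto([0.515,0.016,0.028],-4.2)"
```

```text
t=4.05 at [ 0.5115 -0.0671  0.0297] [ 1.7999e+02 -1.0000e-02 -4.2400e+00] F [-0.12 -0.08  0.24] shift cm [-0.26 -8.31  0.17] turn deg [ 0.01 -0.01 -0.04]
```

{"api": "apply_moves", "payload": {
  "series": [
    [[0, -0.3, 0.1], [0, 0, 0]],
    [[-0.05, -0.6, 0.1], [0, 0, 0]],
    [[-0.1, -1.0, 0.1], [0, 0, 0]],
    [[-0.1, -1.4, 0.1], [0, 0, 0]],
    [[-0.1, -1.8, 0.1], [0, 0, 0]],
    [[-0.1, -2.2, 0.1], [0, 0, 0]],
    [[-0.1, -2.6, 0.1], [0, 0, 0]],
    [[-0.1, -3.0, 0.1], [0, 0, 0]]
  ]
}}

```text
clock: 4.85
ee_pos: [0.5134, -0.0385, 0.0295]
eef_rot: [3.139, -0.002, -0.074]
wrist_force: [0.1, -6.0, 4.1]
finger_gap: 0.0006
```

```bash
python3 -c "
from h import *
im,d=capture('side'); cv2.imwrite('pics/d_side.png',im); cv2.imwrite('pics/d_sidec.png',cv2.resize(im[200:290,220:340],None,fx=6,fy=6,interpolation=cv2.INTER_CUBIC))
goto([0.515,0.016,0.028],-4.2)"
```

```text
t=4.90 at [ 0.5135 -0.0379  0.0295] [ 1.7988e+02 -1.1000e-01 -4.2200e+00] F [ 0.72 -5.59  4.65] shift cm [-0.24 -5.39  0.14] turn deg [ 0.12 -0.11 -0.02]
```

View pics/d_sidec.png

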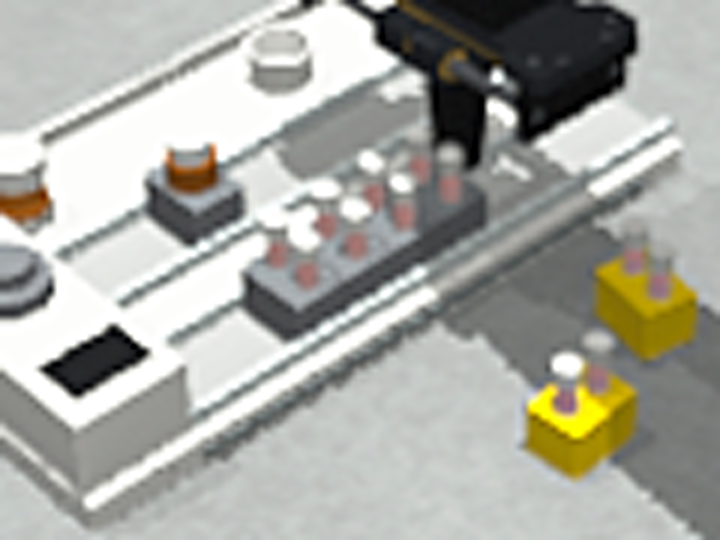

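{"api": "apply_moves", "payload": {
  "series": [
    [[0, -0.3, -0.05], [0, 0, 0]],
    [[0, -0.7, -0.1], [0, 0, 0]],
    [[-0.05, -1.1, -0.1], [0, 0, 0]],
    [[-0.1, -1.5, -0.1], [0, 0, 0]],
    [[-0.1, -1.9, -0.1], [0, 0, 0]],
    [[-0.1, -2.3, -0.1], [0, 0, 0]],
    [[-0.1, -2.7, -0.1], [0, 0, 0]],
    [[-0.1, -3.1, -0.1], [0, 0, 0]]
  ]
}}

```text
clock: 5.7
ee_pos: [0.5141, -0.0068, 0.0299]
eef_rot: [3.14, -0.001, -0.074]
wrist_force: [-0.5, -5.3, 3.3]
finger_gap: 0.0004
```

```bash
python3 -c "
from h import *
goto([0.515,0.016,0.0295],-4.2)"
```

```text
t=5.70 at [ 0.5141 -0.0068  0.0299] [ 1.7991e+02 -3.0000e-02 -4.2300e+00] F [-0.46 -5.26  3.29] shift cm [-0.08 -2.28  0.04] turn deg [ 0.09 -0.03 -0.03]
```

{"api": "apply_moves", "payload": {
  "series": [
    [[0, -0.3, 0], [0, 0, 0]],
    [[0, -0.6, 0], [0, 0, 0]],
    [[0, -0.9, 0], [0, 0, 0]],
    [[-0.05, -1.2, 0], [0, 0, 0]],
    [[-0.05, -1.4, 0], [0, 0, 0]],
    [[-0.05, -1.6, 0], [0, 0, 0]]
  ]
}}

```text
clock: 6.3
ee_pos: [0.5149, 0.0091, 0.03]
eef_rot: [3.14, -0.001, -0.074]
wrist_force: [0.2, -6.2, 2.9]
finger_gap: 0.0005
```

{"api": "apply_moves", "payload": {
  "series": [
    [[0, -0.15, 0], [0, 0, 0]],
    [[0, -0.3, 0], [0, 0, 0]],
    [[0, -0.4, 0], [0, 0, 0]]
  ]
}}

```text
clock: 6.6
ee_pos: [0.5152, 0.013, 0.03]
eef_rot: [3.14, -0.001, -0.074]
wrist_force: [-0.1, -6.9, 3.8]
finger_gap: 0.0001
```

{"api": "apply_moves", "payload": {
  "series": [
    [[0, -0.1, 0], [0, 0, 0]],
    [[0, -0.2, 0], [0, 0, 0]]
  ]
}}

```text
clock: 6.8
ee_pos: [0.5153, 0.015, 0.03]
eef_rot: [3.14, -0.001, -0.074]
wrist_force: [0.6, -6.0, 3.9]
finger_gap: 0.0006
```

{"api": "apply_moves", "payload": {
  "series": [
    [[0, -0.1, 0], [0, 0, 0]],
    [[0, -0.2, 0], [0, 0, 0]]
  ]
}}

```text
clock: 7.0
ee_pos: [0.5155, 0.017, 0.0299]
eef_rot: [3.14, -0.001, -0.074]
wrist_force: [0.7, -6.1, 3.4]
finger_gap: 0.0004
```

```bash
python3 -c "
from h import *
im,d=capture('side'); cv2.imwrite('pics/e_side.png',im); cv2.imwrite('pics/e_sidec.png',cv2.resize(im[200:290,210:330],None,fx=6,fy=6,interpolation=cv2.INTER_CUBIC))
goto([0.515,0.016,0.0295],-4.2)"
```

```text
t=7.05 at [0.5155 0.0171 0.0299] [ 1.7992e+02 -5.0000e-02 -4.2300e+00] F [-0.23 -5.92  4.7 ] shift cm [-0.04  0.12  0.04] turn deg [ 0.08 -0.05 -0.03]
```

View pics/e_sidec.png

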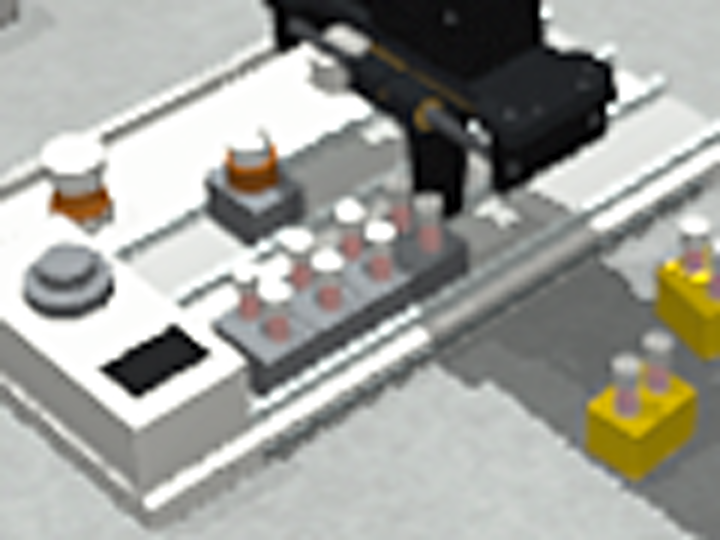

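{"api": "apply_moves", "payload": {
  "series": [
    [[0, -0.1, 0], [0, 0, 0]],
    [[0, -0.2, 0], [0, 0, 0]],
    [[0, -0.3, 0], [0, 0, 0]]
  ]
}}

```text
clock: 7.35
ee_pos: [0.5157, 0.0199, 0.0299]
eef_rot: [3.14, -0.001, -0.074]
wrist_force: [-0.1, -6.5, 3.9]
finger_gap: 0.0005
```

{"api": "apply_moves", "payload": {
  "series": [
    [[0, -0.1, 0], [0, 0, 0]],
    [[0, -0.2, 0], [0, 0, 0]]
  ]
}}

```text
clock: 7.55
ee_pos: [0.5158, 0.022, 0.0299]
eef_rot: [3.14, -0.001, -0.074]
wrist_force: [0.3, -6.4, 3.8]
finger_gap: 0.0004
```

{"api": "apply_moves", "payload": {
  "series": [
    [[0, -0.1, 0], [0, 0, 0]],
    [[0, -0.2, 0], [0, 0, 0]]
  ]
}}

```text
clock: 7.75
ee_pos: [0.516, 0.0239, 0.0299]
eef_rot: [3.14, -0.001, -0.074]
wrist_force: [0.1, -7.1, 4.3]
finger_gap: 0.0008
```

```bash
python3 -c "
from h import *
im,d=capture('side'); cv2.imwrite('pics/f_side.png',im); cv2.imwrite('pics/f_sidec.png',cv2.resize(im[220:280,220:300],None,fx=9,fy=9,interpolation=cv2.INTER_CUBIC))
goto([0.515,0.016,0.0295],-4.2)"
```

```text
t=7.80 at [0.516  0.0241 0.03  ] [ 1.7992e+02 -5.0000e-02 -4.2300e+00] F [ 0.32 -6.06  2.52] shift cm [-0.04  0.82  0.05] turn deg [ 0.08 -0.05 -0.03]
```

View pics/f_sidec.png

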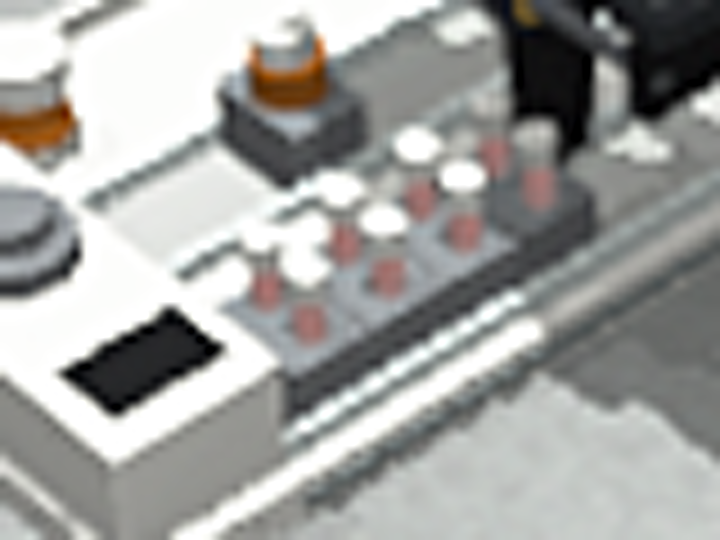

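Near the stop now; the console hides the front face. I'll go on in small steps until the force rises.

{"api": "apply_moves", "payload": {
  "series": [
    [[0, -0.1, 0], [0, 0, 0]],
    [[0, -0.2, 0], [0, 0, 0]]
  ]
}}

```text
clock: 8.0
ee_pos: [0.5161, 0.0259, 0.0299]
eef_rot: [3.14, -0.001, -0.074]
wrist_force: [1.3, -6.3, 3.3]
finger_gap: 0.0001
```

{"api": "apply_moves", "payload": {
  "series": [
    [[0, -0.1, 0], [0, 0, 0]],
    [[0, -0.2, 0], [0, 0, 0]]
  ]
}}

```text
clock: 8.2
ee_pos: [0.5163, 0.0279, 0.0299]
eef_rot: [3.14, -0.001, -0.074]
wrist_force: [0.4, -5.8, 3.6]
finger_gap: 0.0004
```

{"api": "apply_moves", "payload": {
  "series": [
    [[0, -0.1, 0], [0, 0, 0]],
    [[0, -0.2, 0], [0, 0, 0]]
  ]
}}

```text
clock: 8.4
ee_pos: [0.5165, 0.0299, 0.03]
eef_rot: [3.14, -0.001, -0.074]
wrist_force: [-0.4, -6.5, 2.9]
finger_gap: 0.0002
```

```bash
python3 -c "
from h import *
grab('g'); im=cv2.imread('pics/g_side.png');t=cv2.imread('pics/g_top.png')
cv2.imwrite('pics/g_c.png',np.hstack([cv2.resize(im[220:280,220:276],None,fx=7,fy=7,interpolation=cv2.INTER_CUBIC),cv2.resize(t[190:250,205:261],None,fx=7,fy=7,interpolation=cv2.INTER_CUBIC)]))
goto([0.515,0.016,0.0295],-4.2)"
```

```text
t=8.50 at [0.5164 0.0301 0.0299] [ 1.7992e+02 -5.0000e-02 -4.2300e+00] F [ 1.15 -4.9   4.18] shift cm [-0.04  1.41  0.04] turn deg [ 0.08 -0.05 -0.03]
```

View pics/g_c.png

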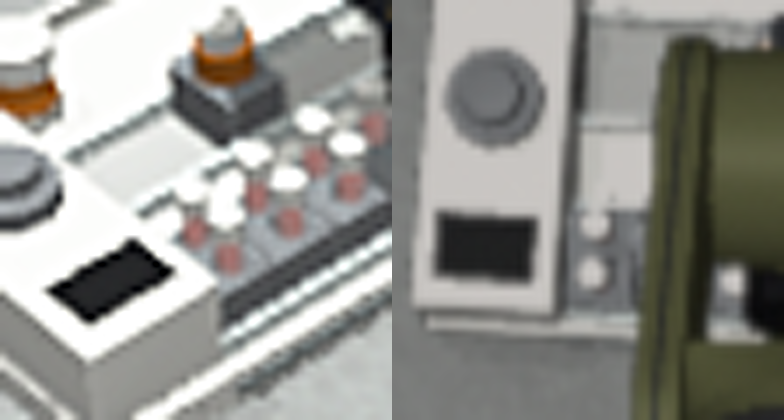

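```bash
python3 -c "
from h import *
print(ray('top',[[234,222],[234,228.6]],.076)); print(ray('top',[[205+176/7-.5,225]],.066),ray('top',[[205+164/7-.5,233],[205+170/7-.5,233]],.066))"
```

```text
[[0.53329126 0.14131801 0.076     ]
 [0.5126425  0.14136995 0.076     ]]
[[0.52558084 0.15606898 0.066     ]] [[0.50052943 0.16144015 0.066     ]
 [0.50047721 0.1587666  0.066     ]]
```

{"api": "apply_moves", "payload": {
  "series": [
    [[0, -0.1, 0], [0, 0, 0]],
    [[0, -0.2, 0], [0, 0, 0]]
  ]
}}

```text
clock: 8.7
ee_pos: [0.5165, 0.0315, 0.03]
eef_rot: [3.139, -0.001, -0.074]
wrist_force: [-0.5, -9.5, 4.4]
finger_gap: 0.0004
```

{"api": "apply_moves", "payload": {
  "series": [
    [[0, -0.1, 0], [0, 0, 0]],
    [[0, -0.1, 0], [0, 0, 0]]
  ]
}}

```text
clock: 8.9
ee_pos: [0.5166, 0.0316, 0.03]
eef_rot: [3.137, -0.001, -0.073]
wrist_force: [-0.2, -10.6, 3.9]
finger_gap: 0.0007
```

{"api": "apply_moves", "payload": {
  "series": [
    [[0, -0.1, 0], [0, 0, 0]],
    [[0, -0.1, 0], [0, 0, 0]]
  ]
}}

```text
clock: 9.1
ee_pos: [0.5166, 0.0317, 0.0302]
eef_rot: [3.136, -0.0, -0.073]
wrist_force: [-0.7, -12.8, 4.8]
finger_gap: 0.0006
```

{"api": "apply_moves", "payload": {
  "series": [
    [[0, -0.1, 0], [0, 0, 0]],
    [[0, -0.1, 0], [0, 0, 0]],
    [[0, 0.2, 0], [0, 0, 0]],
    [[0, 0.5, 0], [0, 0, 0]],
    [[0, 1, 0], [0, 0, 0]],
    [[0, 2, 0], [0, 0, 0]],
    [[0, 3.5, 0], [0, 0, 0]],
    [[0, 3.5, 0], [0, 0, 0]]
  ]
}}

```text
clock: 9.9
ee_pos: [0.5131, -0.0018, 0.0289]
eef_rot: [3.141, 0.001, -0.076]
wrist_force: [0.2, 1.1, -0.4]
finger_gap: 0.001
```

{"api": "apply_moves", "payload": {
  "series": [
    [[0, 0.5, -2], [0, 0, 0]],
    [[0, 1, -5], [0, 0, 0]],
    [[0, 2, -9], [0, 0, 0]],
    [[0, 4, -13], [0, 0, 0]],
    [[0, 8, -16], [0, 0, 0]],
    [[0, 12, -16], [0, 0, 0]],
    [[0, 12, -16], [0, 0, 0]],
    [[0, 12, -16], [0, 0, 0]]
  ]
}}

```text
clock: 10.7
ee_pos: [0.5044, -0.1205, 0.189]
eef_rot: [-3.141, 0.001, -0.076]
wrist_force: [0.7, 0.7, -0.3]
finger_gap: 0.0003
```

```bash
python3 -c "
from h import *
grab('k'); im=cv2.imread('pics/k_side.png');t=cv2.imread('pics/k_top.png')
cv2.imwrite('pics/k_c.png',np.hstack([cv2.resize(im[205:285,210:290],None,fx=5,fy=5,interpolation=cv2.INTER_CUBIC),cv2.resize(t[180:260,205:285],None,fx=5,fy=5,interpolation=cv2.INTER_CUBIC)]))
goto([0.5915,0.189,0.12],-4.2)"
```

```text
t=10.80 at [ 0.5043 -0.1192  0.1885] [-1.7994e+02  1.1000e-01 -4.2300e+00] F [ 0.63 -0.95  0.3 ] shift cm [  6.43 -31.37   6.87] turn deg [-0.06  0.11 -0.03]
```

View pics/k_c.png

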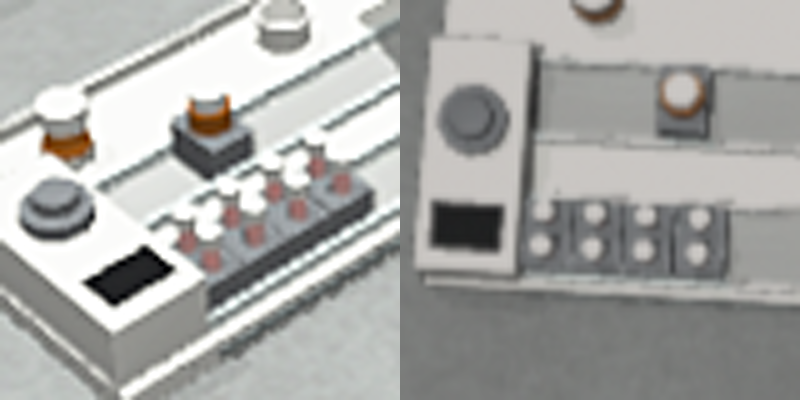

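```bash
python3 -c "
from h import *
np.set_printoptions(precision=4,suppress=True)
print(ray('side',[[240+405/6-.5,200+100/6-.5],[240+427/6-.5,200+110/6-.5],[240+448/6-.5,200+98/6-.5]],.041))
print(proj('side',[[.5082,-.1004,.0412]]))
# caps after
q=lambda c:(205+(c[0]+.5)/5-.5,180+(c[1]+.5)/5-.5)
print(ray('top',[q((x-400,y)) for x,y in [(543,211),(540,245),(594,213),(592,248),(644,216),(643,249),(700,218),(696,252)]],.077))
im=cv2.imread('pics/k_side.png'); t=cv2.imread('pics/k_top.png')
k=lambda a,f:cv2.resize(a,None,fx=f,fy=f,interpolation=cv2.INTER_CUBIC)
cv2.imwrite('pics/k_key.png',np.hstack([k(im[235:260,208:238],13),k(t[192:217,205:235],13)]))
c=cv2.imread('pics/c_side.png'); cv2.imwrite('pics/c_f.png',k(c[150:230,280:360],7))
"
```

```text
[[ 0.5379 -0.1169  0.041 ]
 [ 0.5233 -0.118   0.041 ]
 [ 0.5221 -0.1336  0.041 ]]
[[310.647 222.173]]
[[0.5338 0.1437 0.077 ]
 [0.5126 0.1456 0.077 ]
 [0.5319 0.112  0.077 ]
 [0.5101 0.1134 0.077 ]
 [0.5294 0.0811 0.077 ]
 [0.5088 0.0819 0.077 ]
 [0.5275 0.0464 0.077 ]
 [0.5063 0.0491 0.077 ]]
```

View pics/k_key.png

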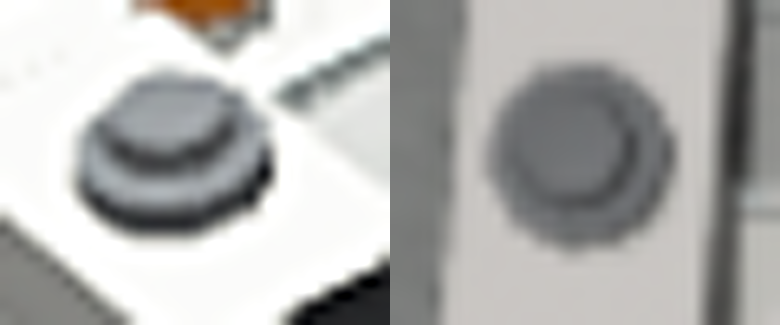

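View pics/c_f.png

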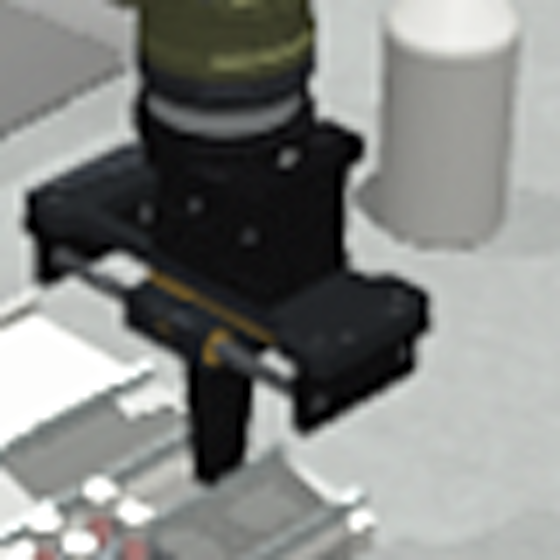

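```bash
python3 -c "
from h import *
np.set_printoptions(precision=4,suppress=True)
k=lambda a,f:cv2.resize(a,None,fx=f,fy=f,interpolation=cv2.INTER_CUBIC)
def mark(tag,P,r,f,o):
    im=cv2.imread(tag); a=k(im[r[0]:r[1],r[2]:r[3]],f)
    for p in proj('side',P): print(p); cv2.drawMarker(a,(int((p[0]+.5-r[2])*f),int((p[1]+.5-r[0])*f)),(0,0,255),0,12,1)
    cv2.imwrite(o,a)
x=np.array([.375,.927,0]);T=np.array([.2437,.6019,.1924])
mark('pics/a_side.png',[T,T+x*.0475,T-x*.0475],(310,420,60,220),5,'pics/am.png')
T=np.array([.5,-.1775,.2030]);mark('pics/b_side.png',[T,T+[0,0.01,0],T-[0,.01,0]],(110,180,290,390),7,'pics/bm.png')
d=np.load('b_side.npz')['d']; print(d[150:168,326:338:2])
v,u=np.mgrid[150:167,328:334]; print(deep('side',np.c_[u.ravel(),v.ravel()],d[v,u].ravel()).reshape(17,6,3)[::2,2])
"
```

```text
[154.6619 404.2071]
[124.7516 416.3128]
[183.1822 392.7052]
[330.2613 168.9609]
[328.1596 170.2212]
[332.3449 167.7114]
[[1.2734 1.2706 1.2665 1.2715 1.2717 1.5741]
 [1.277  1.2773 1.2717 1.2729 1.275  1.5711]
 [1.2848 1.278  1.2679 1.2702 1.281  1.5708]
 [1.2901 1.286  1.2696 1.2787 1.2844 1.5633]
 [1.2872 1.287  1.2757 1.2773 1.2879 1.5652]
 [1.2931 1.2792 1.2753 1.2829 1.29   1.5656]
 [1.2911 1.2826 1.276  1.2846 1.2905 1.5588]
 [1.2928 1.2923 1.2825 1.2876 1.2961 1.5619]
 [1.2968 1.2908 1.2776 1.2944 1.2951 1.5712]
 [1.2967 1.2895 1.2877 1.2923 1.2975 1.5722]
 [1.2947 1.2914 1.2859 1.2933 1.5878 1.5741]
 [1.7759 1.2907 1.2972 1.3009 1.5849 1.5772]
 [1.7718 1.2952 1.3005 1.3064 1.5895 1.5799]
 [1.7566 1.2928 1.2997 1.7609 1.5899 1.5813]
 [1.7534 1.3014 1.7471 1.7497 1.5869 1.5774]
 [1.7454 1.7442 1.7444 1.745  1.605  1.5824]
 [1.7374 1.7392 1.7443 1.7381 1.5887 1.5798]
 [1.7317 1.7332 1.7251 1.7386 1.5958 1.5866]]
[[ 0.4942 -0.1644  0.2739]
 [ 0.4927 -0.1629  0.2686]
 [ 0.4946 -0.1659  0.2602]
 [ 0.4925 -0.1635  0.2554]
 [ 0.4911 -0.1621  0.2499]
 [ 0.4932 -0.1654  0.2411]
 [ 0.4988 -0.1731  0.2291]
 [ 0.7363 -0.4823  0.0023]
 [ 0.7317 -0.4769 -0.0028]]
```

View pics/am.png

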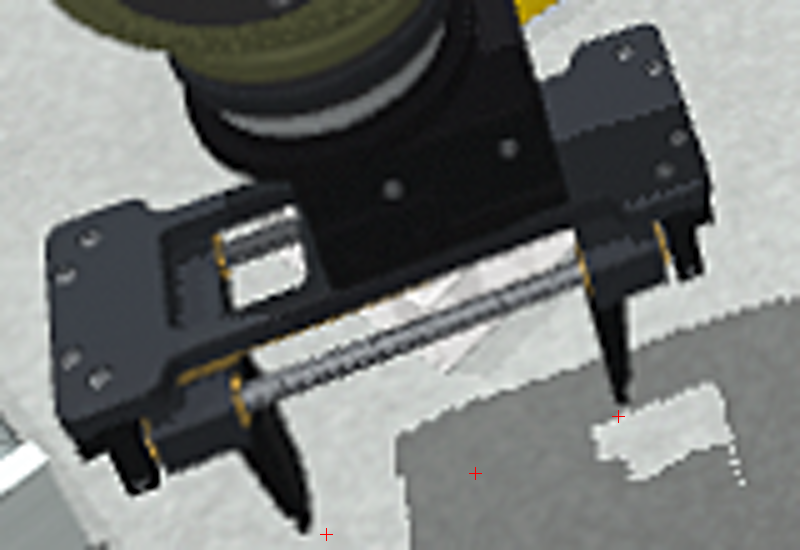

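View pics/bm.png

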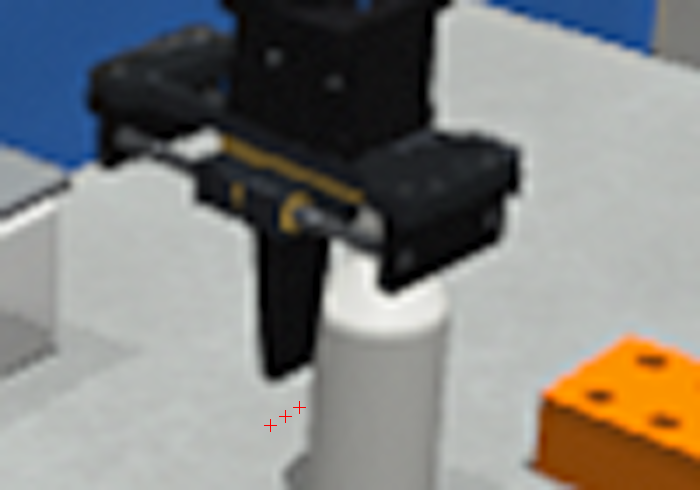

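```bash
python3 -c "
from h import *
np.set_printoptions(precision=4,suppress=True)
k=lambda a,f:cv2.resize(a,None,fx=f,fy=f,interpolation=cv2.INTER_CUBIC)
T=np.array([.5043,-.1195,.1885])
for n,r,f in (('side',(120,200,270,370),7),('top',(170,290,290,410),5)):
    im=cv2.imread(f'pics/k_{n}.png'); a=k(im[r[0]:r[1],r[2]:r[3]],f)
    for p in proj(n,[T,T+[0,.1,0]]): print(p); cv2.drawMarker(a,(int((p[0]+.5-r[2])*f),int((p[1]+.5-r[0])*f)),(0,0,255),0,12,1)
    cv2.imwrite(f'pics/km_{n}.png',a)
"
```

```text
[316.5812 180.1346]
[293.6845 193.9983]
[321.7878 224.539 ]
[286.4417 225.2404]
```

View pics/km_side.png

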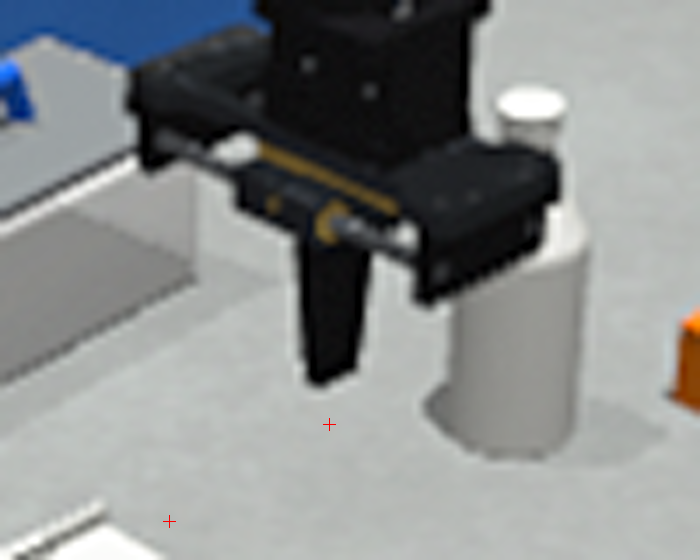

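View pics/km_top.png

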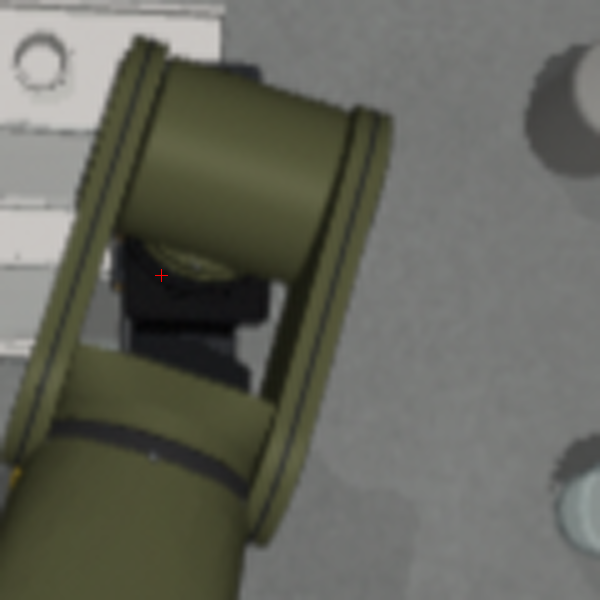

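```bash
python3 -c "
from h import *
np.set_printoptions(precision=4,suppress=True)
px=np.array([[270+(318.5)/7-.5,120+385.5/7-.5],[270+(331.5)/7-.5,120+372.5/7-.5],[270+355/7-.5,120+370/7-.5],[270+304/7-.5,120+378/7-.5]])
for z in (.1885,.20,.21): print(z,ray('side',px,z))
d=np.load('k_side.npz')['d']; im=np.load('k_side.npz')['im']
v,u=np.mgrid[150:178,310:324]; 
P=deep('side',np.c_[u.ravel(),v.ravel()],d[v,u].ravel()).reshape(v.shape+(3,))
m=(d[v,u]<1.26)
for r in range(0,28,2): 
    q=P[r][m[r]]; print(150+r,u[r][m[r]][[0,-1]] if m[r].any() else '',np.median(q,0) if len(q) else '')
"
```

```text
0.1885 [[ 0.5285 -0.1407  0.1885]
 [ 0.5314 -0.1528  0.1885]
 [ 0.5252 -0.1612  0.1885]
 [ 0.5373 -0.1414  0.1885]]
0.2 [[ 0.5162 -0.1259  0.2   ]
 [ 0.5191 -0.1378  0.2   ]
 [ 0.5129 -0.1461  0.2   ]
 [ 0.5249 -0.1266  0.2   ]]
0.21 [[ 0.5055 -0.1131  0.21  ]
 [ 0.5083 -0.1248  0.21  ]
 [ 0.5023 -0.1329  0.21  ]
 [ 0.514  -0.1137  0.21  ]]
150 [310 323] [ 0.4844 -0.0914  0.3046]
152 [310 323] [ 0.4831 -0.0855  0.303 ]
154 [311 323] [ 0.4823 -0.0856  0.2964]
156 [312 323] [ 0.495  -0.1095  0.2734]
158 [312 322] [ 0.4958 -0.108   0.2667]
160 [312 322] [ 0.4939 -0.1093  0.2615]
162 [312 321] [ 0.4972 -0.1102  0.2536]
164 [313 319] [ 0.4981 -0.1088  0.2488]
166 [315 319] [ 0.4984 -0.1133  0.2413]
168 [315 317] [ 0.4948 -0.1042  0.2385]
170  
172  
174  
176
```

```bash
python3 -c "
from h import *
np.set_printoptions(precision=4,suppress=True)
d=np.load('k_side.npz')['d']; im=np.load('k_side.npz')['im']
def z(u0,u1,v0,v1):
    v,u=np.mgrid[v0:v1,u0:u1]; P=deep('side',np.c_[u.ravel(),v.ravel()],d[v,u].ravel()); return np.median(P,0),P[:,2].std()
print('table',z(300,330,290,310),z(250,280,290,310),z(300,320,190,196)); 
print('console top',z(214,222,252,257),z(237,242,268,272))
print('carrier top row 4', z(283,288,236,240))
print('wash bottle top', proj('side',[[.6,-.3,.19]]), z(343,350,133,136))
# gripper body right-bottom corner
for a in [(325,333,150,158),(312,318,158,166),(313,317,166,172),(314,318,170,174)]: print(a,z(*a))
"
```

```text
table (array([0.3123, 0.1096, 0.0004]), np.float64(0.050213261356790356)) (array([0.4106, 0.1997, 0.    ]), np.float64(0.06145261449797681)) (array([ 0.6624, -0.2734, -0.0002]), np.float64(0.002128032982765241))
console top (array([0.5807, 0.2106, 0.0665]), np.float64(0.1255096073875584)) (array([0.5012, 0.2038, 0.0564]), np.float64(0.005128849499439702))
carrier top row 4 (array([ 0.5338, -0.0098,  0.0206]), np.float64(0.0022071904354555045))
wash bottle top [[329.7894 148.3221]] (array([ 0.6251, -0.424 ,  0.19  ]), np.float64(0.06726303196396972))
(325, 333, 150, 158) (array([ 0.4328, -0.0802,  0.3145]), np.float64(0.09937662320332682))
(312, 318, 158, 166) (array([ 0.5039, -0.1076,  0.2551]), np.float64(0.00790324064030866))
(313, 317, 166, 172) (array([ 0.5039, -0.1077,  0.2343]), np.float64(0.0066376810365860826))
(314, 318, 170, 174) (array([ 0.501 , -0.1096,  0.2235]), np.float64(0.004694517736691125))
```

```bash
python3 -c "
from h import *
goto([0.513,-0.03,0.06],-4.2)
goto([0.513,-0.03,0.015],-4.2)
k=lambda a,f:cv2.resize(a,None,fx=f,fy=f,interpolation=cv2.INTER_CUBIC)
cv2.imwrite('pics/k_z.png',np.hstack([k(cv2.imread('pics/k_side.png')[225:265,245:290],9),k(cv2.imread('pics/k_top.png')[210:250,225:270],9)]))"
```

```text
t=10.80 at [ 0.5043 -0.1192  0.1885] [-1.7994e+02  1.1000e-01 -4.2300e+00] F [ 0.63 -0.95  0.3 ] shift cm [ 0.23 -8.95 12.85] turn deg [-0.06  0.11 -0.03]
t=10.80 at [ 0.5043 -0.1192  0.1885] [-1.7994e+02  1.1000e-01 -4.2300e+00] F [ 0.63 -0.95  0.3 ] shift cm [ 0.24 -8.94 17.35] turn deg [-0.06  0.11 -0.03]
```

View pics/k_z.png

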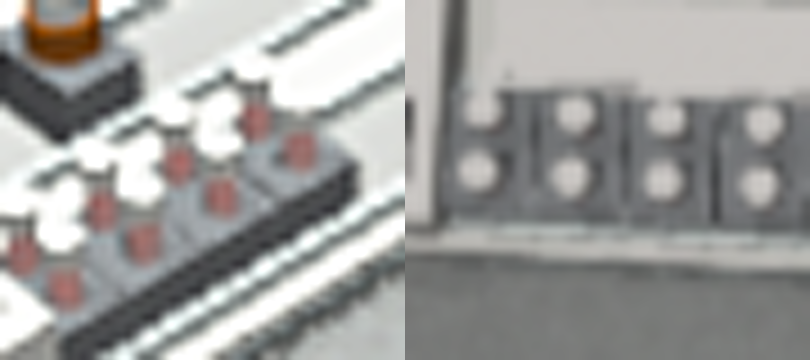

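{"api": "apply_moves", "payload": {
  "series": [
    [[0, -2, 2], [0, 0, 0]],
    [[0.1, -5, 5], [0, 0, 0]],
    [[0.2, -7, 8], [0, 0, 0]],
    [[0.2, -8.5, 11], [0, 0, 0]],
    [[0.2, -8.9, 13.5], [0, 0, 0]],
    [[0.2, -8.9, 15.5], [0, 0, 0]],
    [[0.2, -8.9, 15.9], [0, 0, 0]],
    [[0.2, -8.9, 15.9], [0, 0, 0]]
  ]
}}

```text
clock: 11.6
ee_pos: [0.5125, -0.0304, 0.0295]
eef_rot: [-3.141, 0.003, -0.073]
wrist_force: [0.1, -0.3, 0.2]
finger_gap: 0.0006
```

```bash
python3 -c "
from h import *
im,d=capture('side'); cv2.imwrite('pics/l.png',cv2.resize(im[190:270,230:350],None,fx=6,fy=6,interpolation=cv2.INTER_CUBIC))
goto([0.513,-0.03,0.015],-4.2)"
```

```text
t=11.65 at [ 0.5136 -0.0308  0.0308] [-179.99    0.     -4.19] F [0.67 0.49 0.7 ] shift cm [-0.07 -0.07  1.58] turn deg [-0.01  0.    0.01]
```

View pics/l.png

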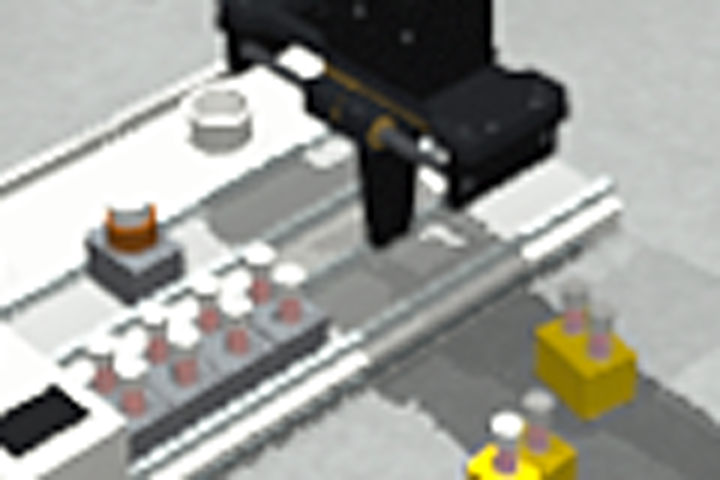

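{"api": "apply_moves", "payload": {
  "series": [
    [[0, 0, 0.5], [0, 0, 0]],
    [[0, 0, 1.0], [0, 0, 0]],
    [[0, 0, 1.5], [0, 0, 0]],
    [[0, 0, 1.5], [0, 0, 0]]
  ]
}}

```text
clock: 12.05
ee_pos: [0.5129, -0.0314, 0.0149]
eef_rot: [-3.141, 0.001, -0.074]
wrist_force: [0.1, -0.4, 0.6]
finger_gap: 0.0003
```

{"api": "apply_moves", "payload": {
  "series": [
    [[0, -0.8, 0], [0, 0, 0]],
    [[0, -1.8, 0], [0, 0, 0]],
    [[0, -2.8, 0], [0, 0, 0]],
    [[0, -3.4, 0], [0, 0, 0]],
    [[0, -3.8, 0], [0, 0, 0]],
    [[0, -4.1, 0], [0, 0, 0]],
    [[0, -4.4, 0], [0, 0, 0]],
    [[0, -4.6, 0], [0, 0, 0]]
  ]
}}

```text
clock: 12.85
ee_pos: [0.5169, 0.0146, 0.0156]
eef_rot: [3.142, -0.0, -0.074]
wrist_force: [-0.2, 0.1, 0.3]
finger_gap: 0.0004
```

{"api": "apply_moves", "payload": {
  "series": [
    [[0, -0.2, 0], [0, 0, 0]],
    [[0, -0.4, 0], [0, 0, 0]],
    [[0, -0.6, 0], [0, 0, 0]],
    [[0, -0.7, 0], [0, 0, 0]]
  ]
}}

```text
clock: 13.25
ee_pos: [0.5174, 0.0208, 0.0156]
eef_rot: [3.14, -0.0, -0.073]
wrist_force: [-0.5, -5.6, 1.1]
finger_gap: 0.0006
```

{"api": "apply_moves", "payload": {
  "series": [
    [[0, -0.1, 0], [0, 0, 0]],
    [[0, -0.2, 0], [0, 0, 0]],
    [[0, -0.2, 0], [0, 0, 0]]
  ]
}}

```text
clock: 13.55
ee_pos: [0.5174, 0.0208, 0.0156]
eef_rot: [3.136, 0.0, -0.073]
wrist_force: [-1.7, -10.7, 1.3]
finger_gap: 0.0006
```

{"api": "apply_moves", "payload": {
  "series": [
    [[0, -0.1, 0], [0, 0, 0]],
    [[0, -0.1, 0], [0, 0, 0]],
    [[0, 0.2, 0], [0, 0, 0]],
    [[0, 0.5, 0], [0, 0, 0]],
    [[0, 1.2, 0], [0, 0, 0]],
    [[0, 2.4, 0], [0, 0, 0]],
    [[0, 3.5, 0], [0, 0, 0]],
    [[0, 4, 0], [0, 0, 0]]
  ]
}}

```text
clock: 14.35
ee_pos: [0.5145, -0.0176, 0.0156]
eef_rot: [3.142, -0.0, -0.075]
wrist_force: [0.6, -1.1, 0.5]
finger_gap: 0.0003
```

{"api": "apply_moves", "payload": {
  "series": [
    [[0, 0.5, -2], [0, 0, 0]],
    [[0, 0.5, -6], [0, 0, 0]],
    [[0, 0.5, -10], [0, 0, 0]],
    [[0, 0.5, -13], [0, 0, 0]],
    [[0, 0.5, -15], [0, 0, 0]],
    [[0, 0.5, -15], [0, 0, 0]]
  ]
}}

```text
clock: 14.95
ee_pos: [0.5166, -0.022, 0.1696]
eef_rot: [3.141, -0.007, -0.075]
wrist_force: [-0.0, -0.6, 0.2]
finger_gap: 0.0006
```

```bash
python3 -c "
from h import *
grab('n')
k=lambda a,f:cv2.resize(a,None,fx=f,fy=f,interpolation=cv2.INTER_CUBIC)
cv2.imwrite('pics/n_z.png',np.hstack([k(cv2.imread('pics/n_side.png')[215:265,225:290],6),k(cv2.imread('pics/n_top.png')[200:250,215:280],6)]))
goto([0.5915,0.189,0.12],-4.2)"
```

```text
t=15.05 at [ 0.514  -0.0216  0.1651] [-180.      0.     -4.26] F [-0.86 -0.24 -1.11] shift cm [  6.16 -21.57   4.51] turn deg [-0.    0.   -0.06]
```

View pics/n_z.png

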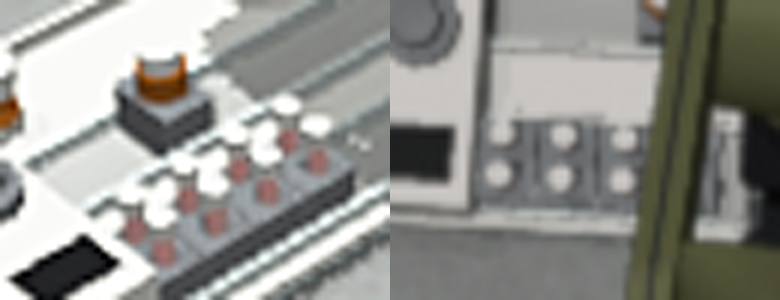

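```bash
python3 -c "
from h import *
np.set_printoptions(precision=4,suppress=True)
print(tri((220.8,242.7),(217.9,202.4)),ray('top',[[217.9,202.4],[218.5,202.7]],.086),ray('side',[[220.8,242.7]],.086))
d=np.load('k_side.npz')['d'];v,u=np.mgrid[240:246,218:224]; P=deep('side',np.c_[u.ravel(),v.ravel()],d[v,u].ravel()); print(np.median(P,0))
d=np.load('k_top.npz')['d'];v,u=np.mgrid[200:206,216:222]; P=deep('top',np.c_[u.ravel(),v.ravel()],d[v,u].ravel()); print(np.median(P,0))
goto([0.5910,0.188,0.165],-4.2)
"
```

```text
(array([0.5928, 0.1888, 0.0889]), np.float64(0.0025506660048252674)) [[0.5943 0.1901 0.086 ]
 [0.5933 0.1882 0.086 ]] [[0.5945 0.1861 0.086 ]]
[0.5948 0.1879 0.0875]
[0.5936 0.1871 0.0876]
t=15.05 at [ 0.514  -0.0216  0.1651] [-180.      0.     -4.26] F [-0.86 -0.24 -1.11] shift cm [  6.12 -21.47   0.01] turn deg [-0.    0.   -0.06]
```

{"api": "apply_moves", "payload": {
  "series": [
    [[0.9, -3, 0], [0, 0, 0]],
    [[2.1, -7, 0], [0, 0, 0]],
    [[3.3, -11, 0], [0, 0, 0]],
    [[4.5, -15, 0.5], [0, 0, 0]],
    [[5.7, -19, 2], [0, 0, 0]],
    [[6.3, -21.5, 4], [0, 0, 0]],
    [[6.3, -21.5, 5], [0, 0, 0]],
    [[6.3, -21.5, 5], [0, 0, 0]]
  ]
}}

```text
clock: 15.85
ee_pos: [0.5901, 0.1878, 0.1107]
eef_rot: [3.139, 0.008, -0.073]
wrist_force: [0.3, -0.3, -0.5]
finger_gap: 0.0004
```

```bash
python3 -c "
from h import *
grab('p')
k=lambda a,f:cv2.resize(a,None,fx=f,fy=f,interpolation=cv2.INTER_CUBIC)
cv2.imwrite('pics/p_z.png',np.hstack([k(cv2.imread('pics/p_side.png')[175:275,185:260],5),k(cv2.imread('pics/p_top.png')[150:250,170:255],5)]))
goto([0.593,0.188,0.08],-4.2)"
```

```text
t=15.95 at [0.5921 0.1873 0.1143] [ 1.7994e+02  1.3000e-01 -4.2900e+00] F [-0.05  0.44 -0.5 ] shift cm [ 0.09 -0.08  3.43] turn deg [ 0.06  0.13 -0.09]
```

View pics/p_z.png

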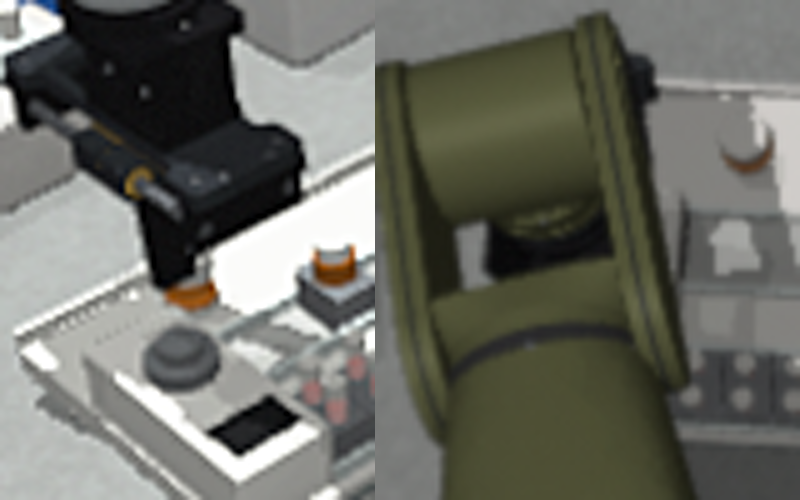

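```bash
python3 -c "
from h import *
a=proj('side',[[.592,.1873,.0875],[.592,.1873,.1143],[.592,.1873,.135]]); print(a,(a-[185,175]+.5)*5)"
```

```text
[[220.98463796 242.87026548]
 [219.9584168  235.41126103]
 [219.14649431 229.51655569]] [[182.4231898  341.85132742]
 [177.292084   304.55630514]
 [173.23247153 275.08277847]]
```

{"api": "apply_moves", "payload": {
  "series": [
    [[0.1, -0.1, 1], [0, 0, 0]],
    [[0.1, -0.1, 2.3], [0, 0, 0]],
    [[0.1, -0.1, 3.3], [0, 0, 0]],
    [[0.1, -0.1, 3.9], [0, 0, 0]],
    [[0.1, -0.1, 4.1], [0, 0, 0]],
    [[0.1, -0.1, 4.1], [0, 0, 0]]
  ]
}}

```text
clock: 16.55
ee_pos: [0.5938, 0.1892, 0.0741]
eef_rot: [3.141, 0.001, -0.074]
wrist_force: [0.6, -0.6, -0.4]
finger_gap: 0.0005
```

{"api": "apply_moves", "payload": {
  "series": [
    [[0, 0, 0.1], [0, 0, 0]],
    [[0, 0, 0.2], [0, 0, 0]],
    [[0, 0, 0.3], [0, 0, 0]],
    [[0, 0, 0.4], [0, 0, 0]]
  ]
}}

```text
clock: 16.95
ee_pos: [0.5942, 0.1893, 0.0708]
eef_rot: [-3.141, -0.0, -0.074]
wrist_force: [-0.5, -0.0, 0.5]
finger_gap: -0.0002
```

{"api": "apply_moves", "payload": {
  "series": [
    [[-0.05, 0.05, 0.15], [0, 0, 0]],
    [[-0.1, 0.1, 0.3], [0, 0, 0]],
    [[-0.1, 0.1, 0.4], [0, 0, 0]]
  ]
}}

```text
clock: 17.25
ee_pos: [0.5929, 0.1883, 0.0666]
eef_rot: [3.141, 0.0, -0.074]
wrist_force: [-0.7, -0.1, 1.8]
finger_gap: 0.0005
```

{"api": "apply_moves", "payload": {
  "series": [
    [[0, 0, 0.1], [0, 0, 0]],
    [[0, 0, 0.2], [0, 0, 0]],
    [[0, 0, 0.2], [0, 0, 0]]
  ]
}}

```text
clock: 17.55
ee_pos: [0.5929, 0.1883, 0.0646]
eef_rot: [3.141, 0.0, -0.074]
wrist_force: [-2.0, -1.9, 2.3]
finger_gap: 0.0004
```

{"api": "apply_moves", "payload": {
  "series": [
    [[0, 0, 0.1], [0, 0, 0]],
    [[0, 0, 0.2], [0, 0, 0]],
    [[0, 0, 0.2], [0, 0, 0]]
  ]
}}

```text
clock: 17.85
ee_pos: [0.5929, 0.1883, 0.0626]
eef_rot: [3.141, 0.0, -0.074]
wrist_force: [-2.7, -1.2, 4.1]
finger_gap: 0.0005
```

{"api": "apply_moves", "payload": {
  "series": [
    [[0, 0, 0.1], [0, 0, 0]],
    [[0, 0, 0.2], [0, 0, 0]],
    [[0, 0, 0.2], [0, 0, 0]]
  ]
}}

```text
clock: 18.15
ee_pos: [0.593, 0.1883, 0.0612]
eef_rot: [3.141, 0.0, -0.074]
wrist_force: [-4.5, -1.5, 7.1]
finger_gap: 0.0005
```

{"api": "apply_moves", "payload": {
  "series": [
    [[0, 0, 0.1], [0, 0, 0]],
    [[0, 0, 0.2], [0, 0, 0]],
    [[0, 0, 0.2], [0, 0, 0]]
  ]
}}

```text
clock: 18.45
ee_pos: [0.593, 0.1883, 0.061]
eef_rot: [3.141, 0.001, -0.074]
wrist_force: [-8.5, -3.4, 14.8]
finger_gap: 0.0004
```

```bash
python3 -c "
from h import *
goto([0.593,0.188,0.06],-4.2); o=get_obs(); print(o['wrist_torque'])
grab('q')
k=lambda a,f:cv2.resize(a,None,fx=f,fy=f,interpolation=cv2.INTER_CUBIC)
cv2.imwrite('pics/q_z.png',k(cv2.imread('pics/q_side.png')[215:275,190:270],9))"
```

```text
t=18.45 at [0.593  0.1883 0.061 ] [ 1.7998e+02  3.0000e-02 -4.2400e+00] F [-8.49 -3.4  14.81] shift cm [-0.    0.03  0.1 ] turn deg [ 0.02  0.03 -0.04]
[-0.6133716   1.6576686   0.01684602]
```

View pics/q_z.png

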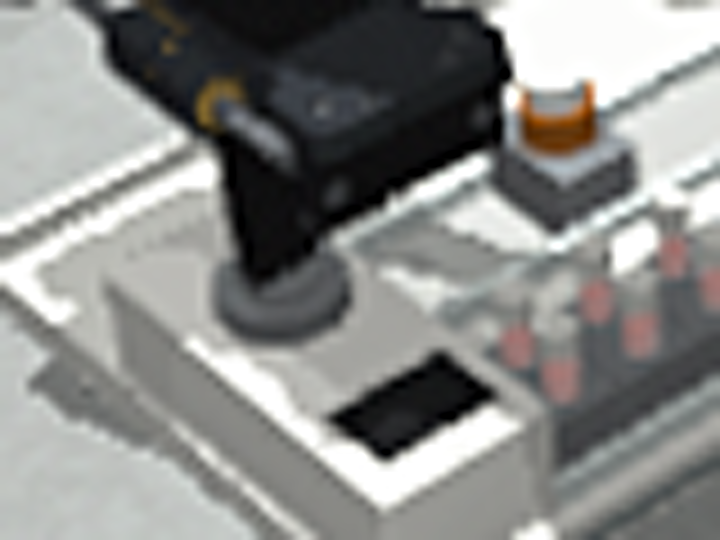

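{"api": "apply_moves", "payload": {
  "series": [
    [[0, 0, 0.05], [0, 0, 0]],
    [[0, 0, 0.05], [0, 0, 0]],
    [[0, 0, -0.3], [0, 0, 0]],
    [[0, 0, -0.7], [0, 0, 0]],
    [[0, 0, -1.2], [0, 0, 0]],
    [[0, 0, -2.5], [0, 0, 0]],
    [[0, 0, -5], [0, 0, 0]],
    [[0, 0, -8], [0, 0, 0]]
  ]
}}

```text
clock: 19.35
ee_pos: [0.5922, 0.1883, 0.1382]
eef_rot: [3.141, 0.002, -0.074]
wrist_force: [-0.3, -0.0, -0.2]
finger_gap: 0.0003
```

{"api": "apply_moves", "payload": {
  "series": [
    [[0, 1, -4], [0, 0, 0]],
    [[0, 5, -6], [0, 0, 0]],
    [[0, 10, -6], [0, 0, 0]],
    [[0, 15, -6], [0, 0, 0]],
    [[0, 20, -6], [0, 0, 0]],
    [[0, 25, -6], [0, 0, 0]],
    [[0, 29, -6], [0, 0, 0]],
    [[0, 32, -6], [0, 0, 0]]
  ]
}}

```text
clock: 20.15
ee_pos: [0.5691, -0.1334, 0.1992]
eef_rot: [3.141, -0.001, -0.076]
wrist_force: [-0.2, 0.0, -0.7]
finger_gap: 0.0006
```

{"api": "apply_moves", "payload": {
  "series": [
    [[0, 1, 0], [0, 0, 0]],
    [[0, 1, 0], [0, 0, 0]],
    [[0, 1, 0], [0, 0, 0]]
  ]
}}

```text
clock: 20.45
ee_pos: [0.5688, -0.1399, 0.1987]
eef_rot: [-3.141, -0.0, -0.074]
wrist_force: [-0.3, 0.6, 0.3]
finger_gap: 0.0004
```

```bash
python3 -c "
from h import *
grab('r'); goto([0.593,0.188,0.06],-4.2)
k=lambda a,f:cv2.resize(a,None,fx=f,fy=f,interpolation=cv2.INTER_CUBIC)
cv2.imwrite('pics/r_z.png',np.hstack([k(cv2.imread('pics/r_side.png')[195:285,205:295],4.4),k(cv2.imread('pics/r_top.png')[165:255,200:290],4.4)]))
d=np.load('r_side.npz')['d'];v,u=np.mgrid[240:246,218:224]; P=deep('side',np.c_[u.ravel(),v.ravel()],d[v,u].ravel()); print(np.median(P,0))
d=np.load('r_top.npz')['d'];v,u=np.mgrid[200:206,216:222]; P=deep('top',np.c_[u.ravel(),v.ravel()],d[v,u].ravel()); print(np.median(P,0))
a=np.load('b_top.npz')['im'].astype(int);b=np.load('r_top.npz')['im'].astype(int)
cv2.imwrite('pics/r_diff.png',np.clip(abs(a-b).max(2)*2,0,255).astype(np.uint8))"
```

```text
t=20.55 at [ 0.5688 -0.1393  0.1986] [-1.7998e+02 -1.0000e-02 -4.1500e+00] F [ 0.02  0.63 -0.84] shift cm [  0.04 -32.82  13.87] turn deg [-0.02 -0.01  0.05]
[0.59309553 0.18673814 0.08755374]
[0.59370187 0.18786695 0.08745028]
```

View pics/r_z.png

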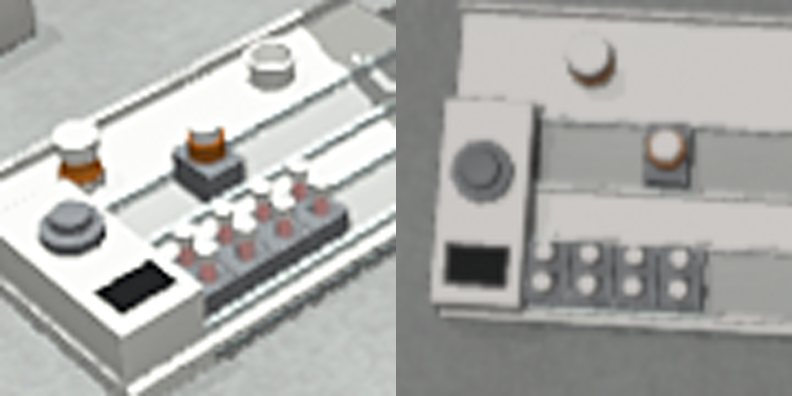

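View pics/r_top.png

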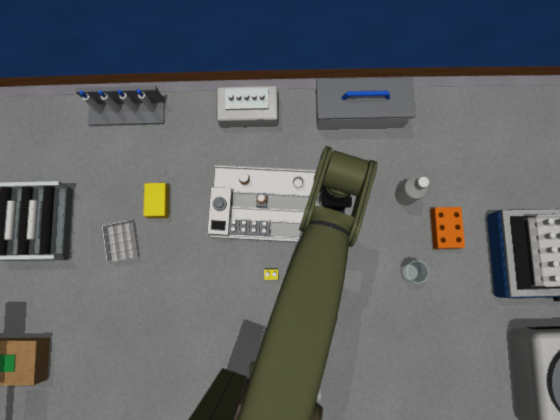

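```bash
python3 -c "
from h import *
print(close_job())"
```

```text
the job is handed in; nothing more can be done
None
```

I pushed the four carriers home against the end stop, pressed the load key fully down once, let it come back up, and handed the job in at about 20.6 s.

**Train:** I pushed twice. The first push stalled at about 13 N, and the second, low on the last block's rear face, also stalled (over 10 N). In the last pictures the four stand upright against the console, with cap spacing of about 10.2 px (about 31–32 mm). The spacing is only good to about 1 mm.

**Key:** It moved about 6 mm and stopped at about 15 N, well above the 5 N it needs. Afterwards both depth views put its top back at 87.5 mm, the same as before.

**Everything else:** The single carrier, jar and cup look undisturbed in the last close-up. The other things look in place where visible; in the last top view the arm hides one of the yellow look-alikes. The gripper was clear of everything, with the wrist force near zero.

**What disagreed:**
- **Fingertips too high:** the shut fingertips stood about 20 mm above the reported TCP. The first push therefore rode on the last block's top edge and probably bore on its vials, with 3–5 N downward.
- **Possible drag-back:** the spacing after that push suggested a gap of about 1.7 mm behind the third carrier, within or just above measurement noise. That is why I pushed again at the corrected height.
- **Sideways force on the key:** the press also put about 9 N sideways on the wrist, which I did not explain.

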